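# Hammer on the pedal: clear an offcut into the lidded scrap bin

### The job

Clear the pale wooden offcut that lies left of the bin into the blue pedal bin: to keep your hand free, first lay the claw hammer with its heavy head on the pedal, so that its weight alone holds the lid up, then put the offcut in. Afterwards take the hammer off the pedal so that the lid closes fully, and lay the hammer flat on the bench clear of the bin. Leave the jar, the tape measure and the pliers where they are.

Things in the scene. Friction and masses are not known exactly. Their poses are not given: they have to be found in the camera images.
- scrap_bin: Fixed pedal bin: blue tub, black plinth, steel lid. Origin under its centre on the bench; x points from front (pedal) to rear (lid hinge), y to its left. Outside 180 (x) x 230 (y) mm, rim 150 mm high, walls 5 mm. Lid 192 x 242 mm, hinged on the rear rim at x = +96 mm, 153 mm high; raised, it stands almost upright at the rear, up to 345 mm high.
- bin_floor (a point): Centre of the bin's inner floor (170 x 220 mm), 35 mm above the bench; axes as the bin's.
- pedal_top (a point): Centre of the top of the steel pedal pad, 56 (bin x) x 80 (bin y) mm with black treads; moves with the pedal. At rest at bin x = -198 mm, 52 mm up, the pad sloping up away from the bin; fully down at x = -204 mm, 22 mm up, the pad level. Its 28 mm wide arm runs back to the bin, 8 mm lower than the pad's top.
- pedal (a joint): Pedal angle: 0 at rest (up), 0.27 rad fully down. Spring and lid push it up; about 2 N on the pad holds it down. The hammer's head lying on it (about 4.5 N) does so, its handle end (under 1 N) does not. Damped: sinks or rises in about half a second under such forces.
- bin_lid (a joint): Lid angle: 0 shut, 5.5 times the pedal angle, about 1.48 rad with the pedal fully down. The lid closes by itself when the pedal is released.
- hammer: Claw hammer, 314 mm long, about 0.53 kg, lying on its side. Origin in the plane of its underside at mid length; y runs along the handle toward the head, z up. Wooden handle: centre line at x = -10 mm, from y = -157 mm to the head, at most 26 mm wide, from 2 to 26 mm above the underside. Centre of mass at about y = 100 mm.
- hammer_grip (a point): A good place to grasp the hammer, on the centre line of the handle, 67 mm from the head's centre and 14 mm above the hammer's underside; axes as the hammer's: close the fingers along x.
- hammer_head (a point): Centre of the steel head, at x = -10, y = 137 mm of the hammer, 16.5 mm above its underside; same axes. Head 33 mm high, y from 120 to 155 mm (claw back to 102); striking face out to x = -71 mm, claw to x = +72 mm. Its middle, 42 mm across, rests on the pad; the middle's underside is 3 mm above the hammer's.
- long_center (a point): Centre of the offcut, a pale wooden block 45 (x) x 120 (y) x 45 (z) mm lying on the bench; axes as the block's.
- jar: Bystander: glass jar of screws with a metal lid, 66 mm wide, 86 mm high; origin under its centre.
- measure: Bystander: yellow tape measure, 66 x 84 x 36 mm; origin under its centre.
- plier: Bystander: pliers with red grips lying flat, 60 x 176 x 12 mm, long along its y; origin under its centre.

How it is judged:
On the way, in this order (a step that is already met when the one before it is completed fails the run):
1. the hammer's head lies on the pedal and its weight alone holds the lid raised, the robot touching nothing (value of joint bin_lid above 1.2 rad and horizontal distance between hammer_head and pedal_top below 0.05 m and contact force between each of the fingers, the arm and anything else below 0.1 N), for 0.3 s.
2. the offcut lies inside the bin, let go, with the lid still raised (x of long_center in the frame of scrap_bin between -0.082 and 0.082 m and y of long_center in the frame of scrap_bin between -0.107 and 0.107 m and z of long_center in the frame of scrap_bin between 0.03 and 0.14 m and value of joint bin_lid above 1.2 rad and contact force between each of the fingers, the arm and anything else below 0.1 N), for 0.2 s.
At the end, for the whole second after the job is handed in: The offcut inside the bin (its centre within its walls and below the rim), the lid shut (within 0.04 rad) and the pedal fully up, the hammer lying flat on the bench at rest (within 0.1 rad, underside within 10 mm of the bench), not touching the bin or its pedal (x of long_center in the frame of scrap_bin between -0.082 and 0.082 m and y of long_center in the frame of scrap_bin between -0.107 and 0.107 m and z of long_center in the frame of scrap_bin between 0.03 and 0.14 m and value of joint bin_lid below 0.04 rad and value of joint pedal below 0.02 rad and height (world z) of hammer below 0.01 m and height (world z) of hammer_head below 0.04 m and angle between hammer's own z axis and vertical below 0.1 rad and contact force between hammer and scrap_bin below 0.05 N and linear speed of hammer below 0.02 m/s).
It fails at once if the jar, the tape measure or the pliers are moved by more than 30 mm (distance of any of jar, measure, plier from where it was at the start of the episode above 0.03 m).
It also fails if it takes over 67 s, if anything falls off the work surface, if the arm or the gripper's body presses on something with over 40 N, if the wrist force passes 120 N, or if a joint passes its speed limit or range.

### The arm

A 6-joint arm with a two-finger parallel gripper is mounted at the origin on a cart in front of the work surface, level with it; the furniture and walls round the work are solid. World frame = base frame: x ahead of the robot, y to its left, z up, the work surface at z = 0. Lengths are in m, angles in rad, forces in N, time in s.
With the tool pointing down it reaches from about 0.275 to 0.75 m from the base axis. Payload 10.2 kg.
Tool frame: the origin (TCP) lies midway between the tips of the shut fingers; the grasp point (between the pads) lies 19 mm behind it (env.hold_point_z is the distance from the TCP to the grasp point, in m); z points along the fingers, y is the line along which they close (so a half turn about z gives the same grasp; the last joint's range is limited). The gripper opens to 85 mm and grips with 20 to 120 N. Pads are 22 mm wide; open, the fingers measure 114 mm over their backs; the gripper's body (76 mm by 85 mm) begins 54 mm behind the grasp point. The pads swing forward as they close: fully open they stand 13 mm farther back than shut.
Start: joints at [1.025, 0.313, 1.498, -0, 1.331, -0.223], TCP at [0.167, 0.498, 0.197] pointing down, gripper open.
Joint ranges: [-2.94, 2.94], [-0.97, 2.17], [0.19, 2.56], [-1.23, 4.37], [0.02, 3.11], [-2.88, 2.88]. Speed limits (rad/s): [2.39, 2.39, 3.01, 3.14, 3.14, 3.14].

### API

Orientations are given as a unit quaternion [x, y, z, w].
In Python, from bench import env, kinematics, monitor, eyes, job gives the robot as it stands. The module is installed in compiled form; this text tells all that it offers. Calls block until the motion is done:
- env.reach(position, orientation): joint-space move of the TCP to a pose.
- env.movel(position, velocity=0.15, frame=None, guard=None): straight line of the TCP; frame=None keeps the orientation; velocity is the mean speed in m/s. With guard (N) it stops when the force on the tool has changed by that much, and returns True; else False.
- env.set_joints(angles): joint-space move.
- env.release() and env.close_gripper(effort=None): open the fingers fully, or close them until they stop; effort is the grip in N (None keeps the last).
- env.hold(seconds).
- kinematics.ik(position, orientation): joint angles nearest the present ones, or None.
- monitor.sense(): the state.
- eyes.grab_frame(name): name is "scene" or "side" or "wrist"; returns a dict with "frame" (400x640x3 uint8, red, green, blue), "mtx" (3x3 intrinsics, pixels), "k1" (the pictures are not rectified: a ray, as slopes to the right and down, at radius r is drawn at 1 + k1 r^2 times it, then the intrinsics apply), "view" (4x4, takes a point from world to camera coordinates). Camera axes: x right, y down, z forward; pixel columns grow to the right and rows downward; lengths in m; the calibration is good to about 2 mm. A picture is of the moment at which its call begins. There is no depth.
A pose or a line that the arm cannot do raises env.MotionError and nothing moves.
- job.hand_in(): hands the job in; it is judged then, once.
The state is a dict: "clock": time; "joints": joint angles; "qvel": joint speeds; "joint_efforts": joint torques, N m; "position": TCP position; "ee_rot": TCP orientation; "contact_force": force on the tool from outside, world axes, zero at the start; "ft_torque": the same for the moment, N m; "finger_gap": opening from 0.0 (shut) to 1.0 (fully open); "gripper_force": force on a finger pad.
Only numpy, scipy, OpenCV 4.12 (cv2) and the standard library are available. Lean on these libraries where they do the work, as an engineer would, in place of code of your own. Each camera call takes 0.05 s, during which the arm holds its last target. There are 200 camera calls.

## Working session

There is one attempt and no reset: what is moved stays moved. The work goes in short steps, each a Python script; the robot and the scene stay as the last script left them, time stands still between calls to the robot, and variables do not carry over. Pictures are saved under pics/ and viewed, at most 10 in all, crops included, and the job is handed in when it is done.

```bash
mkdir -p pics
cat > h.py <<'E'
import numpy as np, cv2
from bench import env, kinematics, monitor, eyes, job
from scipy.spatial.transform import Rotation as R
def snap(n,f):
    d=eyes.grab_frame(n); cv2.imwrite(f'pics/{f}.png',d['frame'][:,:,::-1]); np.savez(f'{f}.npz',**d); return d
def load(f): return dict(np.load(f'{f}.npz'))
def ray(d,px):
    px=np.atleast_2d(px).astype(float); K=d['mtx']; k=float(d['k1'])
    p=cv2.undistortPoints(px.reshape(-1,1,2),K,np.array([k,0,0,0,0.])).reshape(-1,2)
    V=d['view']; Rm=V[:3,:3]; c=-Rm.T@V[:3,3]
    return c,np.c_[p,np.ones(len(p))]@Rm
def plane(d,px,z):
    c,r=ray(d,px); return c+r*((z-c[2])/r[:,2])[:,None]
def proj(d,P):
    P=np.atleast_2d(P); V=d['view']; q=P@V[:3,:3].T+V[:3,3]; s=q[:,:2]/q[:,2:]
    s=s*(1+float(d['k1'])*(s**2).sum(1,keepdims=True)); return s*d['mtx'][[0,1],[0,1]]+d['mtx'][:2,2]
def down(yaw): # tool z down, tool y along world direction yaw
    y=np.array([np.cos(yaw),np.sin(yaw),0]); z=np.array([0,0,-1.]); return R.from_matrix(np.c_[np.cross(y,z),y,z]).as_quat()
E
python3 - <<'E'
from h import *
for n in('scene','side','wrist'):
    d=snap(n,n+'0'); V=d['view']; print(n,(-V[:3,:3].T@V[:3,3]).round(3),V[2,:3].round(2),d['k1'],d['mtx'][0,0])
s=monitor.sense(); print(s['clock'],s['ee_rot'],s['position'],env.hold_point_z)
E
```

```text
scene [ 0.173 -0.332  1.178] [ 0.36  0.28 -0.89] -0.010450606910567718 377.8422886362339
side [-0.109  0.082  1.165] [ 0.56 -0.03 -0.83] -0.02766389187513749 386.7385443541202
wrist [0.097 0.521 0.373] [ 0.27 -0.09 -0.96] -0.045205838999220066 308.8281217246545
0.15 [ 1.60695158e-01  9.87003967e-01 -4.49807322e-04 -1.80400351e-04] [0.16643121 0.49768461 0.19698331] 0.0187
```

View pics/scene0.png

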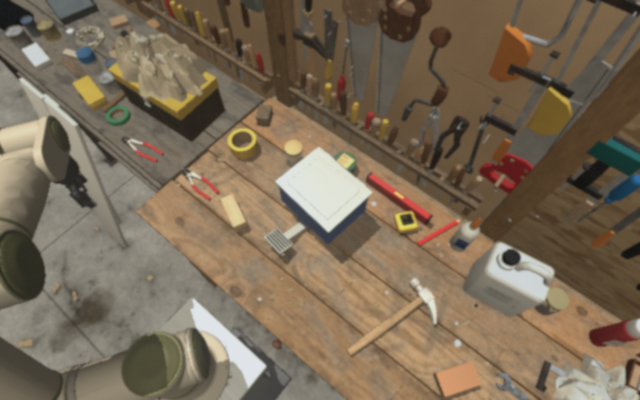

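View pics/side0.png

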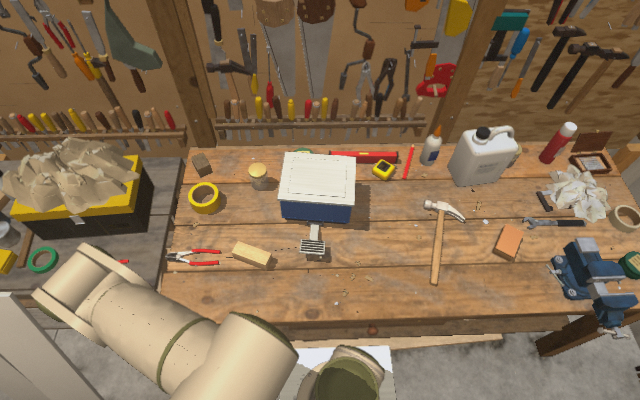

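The scene view shows the bin lid around (322,193), the pedal at (285,238), the offcut at (232,212) and the hammer from (352,350) to (425,300). In the side view the lid spans (278..355, 153..205), the pedal is at (312,247), the offcut at (251,254), and the hammer head is at (443,210) with its handle end at (435,283). I'll extract contours and check them on a crop.

Run:
```python
from h import *
d=load('side0'); im=d['frame']
hsv=cv2.cvtColor(im,cv2.COLOR_RGB2HSV)
for n,p in dict(off=(251,252),hand=(437,250),bench=(390,250),lid=(318,180),head=(432,206),claw=(455,211),pedal=(312,247)).items(): print(n,p,hsv[p[1],p[0]],im[p[1],p[0]])
c=cv2.resize(im[135:300,160:480],None,fx=2.5,fy=2.5,interpolation=cv2.INTER_CUBIC)
cv2.imwrite('pics/c1.png',c[:,:,::-1])
for n,px,z in [('lidc',[(285,153),(355,156),(352,205),(278,202)],.157),('offcut',[(251,252)],.045),('handle end',[(435,283)],.014),('head',[(441,209)],.03),('pedal',[(312,247)],.052),('plier',[(193,257)],.01),('jar',[(258,170)],.086),('meas',[(383,170)],.036)]: print(n,plane(d,px,z)[:,:2].round(3).tolist())
```

```text
off (251, 252) [ 24  89 234] [234 218 152]
hand (437, 250) [ 16 122 217] [217 169 113]
bench (390, 250) [ 16  95 180] [180 148 113]
lid (318, 180) [ 27  22 229] [229 227 209]
head (432, 206) [ 16  46 182] [182 167 149]
claw (455, 211) [ 19  38 231] [231 218 197]
pedal (312, 247) [ 21  30 179] [179 173 158]
lidc [[0.749, 0.14], [0.731, -0.097], [0.534, -0.07], [0.551, 0.159]]
offcut [[0.436, 0.25]]
handle end [[0.328, -0.328]]
head [[0.591, -0.399]]
pedal [[0.445, 0.056]]
plier [[0.44, 0.443]]
jar [[0.733, 0.238]]
meas [[0.762, -0.217]]
```

View pics/c1.png

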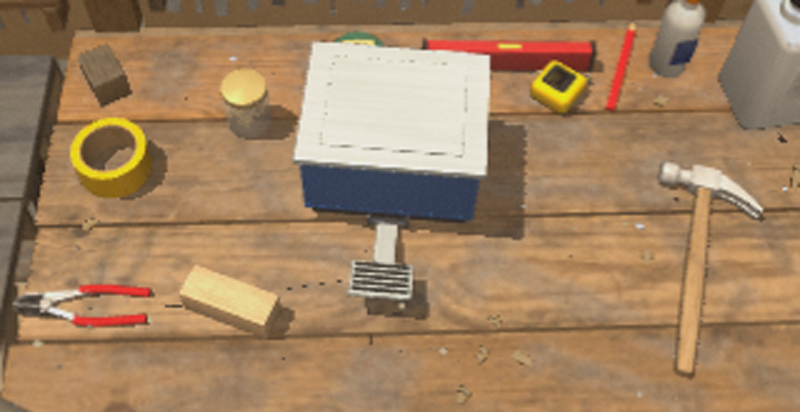

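The crop shows the lid outline (297..490, 42..172), the pedal pad (350..412, 262..300), the hammer handle end (684,373) and head middle (706,176), and the offcut's top face (182..280, 266..325). Lid size and pedal distance match the given values. I'll refine the bin pose from the lid mask, then hover over the hammer for a wrist look.

```bash
cat > t.py <<'E'
from h import *
d=load('side0'); im=d['frame']; hsv=cv2.cvtColor(im,cv2.COLOR_RGB2HSV)
m=((hsv[...,1]<45)&(hsv[...,2]>190)).astype(np.uint8); m[:140]=0;m[215:]=0;m[:,:260]=0;m[:,:][:,365:]=0
c=max(cv2.findContours(m,0,1)[0],key=cv2.contourArea).reshape(-1,2)
P=plane(d,c+0.0,.157)[:,:2]; (cx,cy),sz,a=cv2.minAreaRect((P*1000).astype(np.float32)); print('lid',cx,cy,sz,a)
def cr(x,y): return (160+(x+.5)/2.5-.5,135+(y+.5)/2.5-.5)
E_,H=plane(d,[cr(684,373)],.014)[0],plane(d,[cr(706,176)],.033)[0]
print(E_,H,np.linalg.norm((H-E_)[:2]),np.degrees(np.arctan2(*(H-E_)[1::-1])))
E
python3 - <<'E'
exec(open('t.py').read())
u=(H-E_)[:2];u/=np.linalg.norm(u); g=E_[:2]+u*.227; hy=np.arctan2(u[1],u[0])
by=-.1; ped=np.array([.44,.056]); pg=ped-.067*np.array([-np.sin(by),np.cos(by)])
for s in (1,-1):
    # tool y along hammer x*s
    q1=kinematics.ik([*g,.2],down(hy-s*np.pi/2)); q2=kinematics.ik([*pg,.15],down(by+np.pi/2-s*np.pi/2))
    print(s,g,pg,np.round(q1,2) if q1 is not None else None,np.round(q2,2) if q2 is not None else None)
E
```

```text
lid 646.9227905273438 31.952606201171875 (240.61143493652344, 195.28587341308594) 83.0484619140625
[ 0.32533092 -0.3216187   0.014     ] [ 0.6049093  -0.40532667  0.033     ] 0.2918408766504563 -16.66811425101324
1 [ 0.54279289 -0.38672853] [ 0.43331116 -0.01066528] [-0.79  0.64  0.99 -0.    1.51  1.07] [-0.3   0.16  1.83 -0.    1.16 -0.2 ]
-1 [ 0.54279289 -0.38672853] [ 0.43331116 -0.01066528] [-0.79  0.64  0.99 -0.    1.51 -2.07] None
```

Lid comes out 241 x 195 mm, so the bin is at (0.647, 0.032) with yaw -7°. Hammer end to head centre is 292 mm (expected 294). Use s=+1. Move to hover.

Run:
```python
from h import *
hy=np.radians(-16.67)
env.reach([.543,-.387,.2],down(hy-np.pi/2))
d=snap('wrist','w1'); print(monitor.sense()['clock'], proj(d,[[.325,-.322,.014],[.605,-.405,.033],[.543,-.387,.02]]).round(0).tolist())
```

```text
3.5583 [[319.0, 337.0], [318.0, 123.0], [319.0, 179.0]]
```

View pics/w1.png

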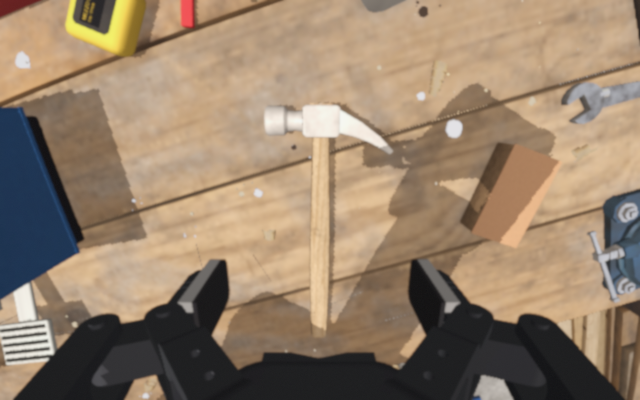

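The picture shows the head middle at (321,121) and the handle running straight down to (319,331), where I predicted. Grasp, lift, check the result, and carry to above the pedal.

```bash
cat >> h.py <<'E'
BY=np.radians(-6.95); B=np.array([.6469,.032]); 
def binw(x,y): return B+np.array([x*np.cos(BY)-y*np.sin(BY),x*np.sin(BY)+y*np.cos(BY)])
E
python3 - <<'E'
from h import *
d=load('w1')
H=plane(d,[(321,120.5)],.033)[0][:2]; E_=plane(d,[(318.5,331)],.014)[0][:2]; M=plane(d,[(319.5,200)],.026)[0][:2]
u=H-E_; L=np.linalg.norm(u); u/=L; hy=np.arctan2(u[1],u[0]); g=H-.067*u
print(H,E_,M,L,np.degrees(hy),g, 'M off line',np.cross(u,M-E_))
assert abs(L-.294)<.015
q=down(hy-np.pi/2)
env.movel([*g,.08],.25,frame=q); env.movel([*g,.003],.08,guard=15)
env.close_gripper(100); s=monitor.sense(); print(s['position'],s['finger_gap'],s['gripper_force'],s['contact_force'])
env.movel([*g,.22],.2); s=monitor.sense(); print(s['contact_force'],s['ft_torque'],s['finger_gap'])
t=binw(-.204,-.067); env.reach([*t,.22],down(BY)); 
snap('side','s2'); snap('wrist','w2');print(t,monitor.sense()['clock'],monitor.sense()['position'])
E
```

```text
[ 0.60625885 -0.40860783] [ 0.33405492 -0.32458328] [ 0.51992336 -0.38127275] 0.28487735593832464 -17.15453306247637 [ 0.5422395  -0.38884618] M off line 0.00065436756954379
[ 0.54224078 -0.38884133  0.00300246] -0.002354623365923964 0.0 [-0.01791262 -0.02024579  0.54500461]
[-0.29743555  0.16359284 -0.5008019 ] [ 0.00960868 -0.03060365 -0.01017583] -0.0011234337093405842
[ 0.43629176 -0.00982305] 8.8583 [ 0.43666441 -0.01041728  0.21989223]<stdin>:5: DeprecationWarning: Arrays of 2-dimensional vectors are deprecated. Use arrays of 3-dimensional vectors instead. (deprecated in NumPy 2.0)
```

View pics/w2.png

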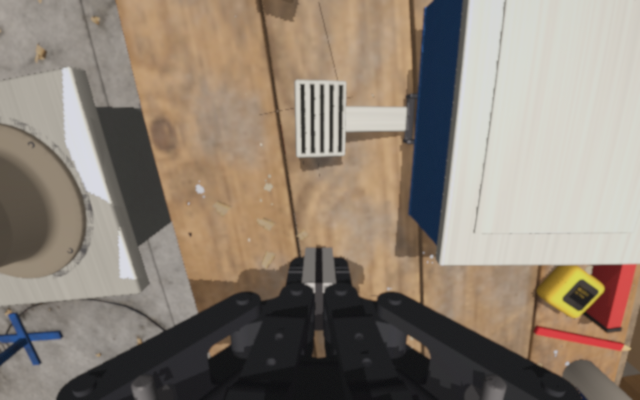

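The wrist view shows empty, shut fingers at (318,265), so the grasp missed. It also shows the pedal pad clearly, centre (321,118). I'll find where the hammer is now.

Run:
```python
from h import *
d=load('w2'); print('pedal',plane(d,[(321,118)],.052),'expected',binw(-.198,0))
d=load('s2'); c=cv2.resize(d['frame'][170:320,330:530],None,fx=4,fy=4,interpolation=cv2.INTER_CUBIC); cv2.imwrite('pics/c2.png',c[:,:,::-1])
```

```text
pedal [[0.44808794 0.05672673 0.052     ]] expected [0.45035488 0.05595862]
```

View pics/c2.png

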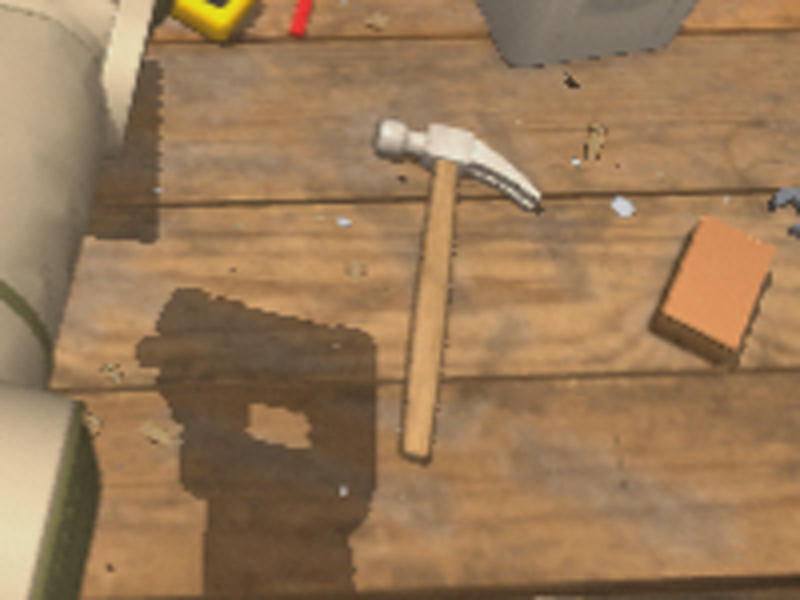

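The hammer hasn't moved: its end is at (434,284) and its head at (442,205) in the full image. The fingers evidently closed over the top of the handle, since the pads swing back when open. I'll retry with the grasp point at the specified 14 mm height and a gentler close, checking before the lift.

```bash
cat > g.py <<'E'
from h import *
hy=np.radians(-17.1); g=np.array([.5422,-.3886]); q=down(hy-np.pi/2)
env.release(); env.reach([*g,.12],q)
f0=monitor.sense()['finger_gap']
print('guard',env.movel([*g,-.0045],.1,guard=12)); s=monitor.sense(); print(f0,s['position'].round(4),s['contact_force'].round(2),s['clock'])
snap('wrist','w3a')
env.close_gripper(40); s=monitor.sense(); print(s['finger_gap'],s['gripper_force'],s['contact_force'].round(2),s['position'].round(4))
snap('wrist','w3b')
a=np.hstack([cv2.imread(f'pics/w3{k}.png')[100:,120:520] for k in 'ab']); cv2.imwrite('pics/w3.png',a)
E
python3 g.py
```

```text
guard False
1.0005460420589642 [ 0.5425 -0.3889 -0.0037] [0.67 0.65 0.1 ] 12.5333
0.0022911671504404225 0.0 [ 0.55 -0.66 -0.27] [ 0.5422 -0.3886 -0.0045]
```

View pics/w3.png

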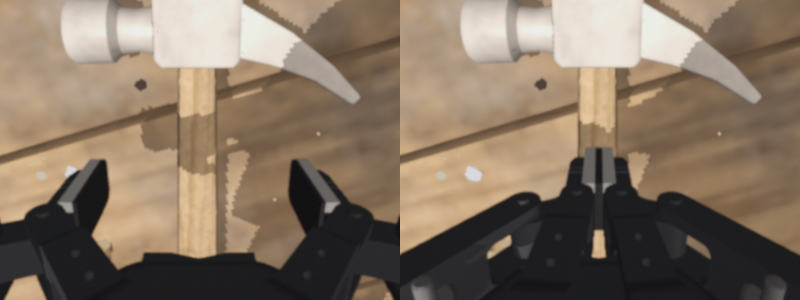

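The fingers shut above the handle without touching it, although the reported TCP is below bench level. I'll compare where the shut tips appear with where the TCP should project, then find the tip height by touch.

Run:
```python
from h import *
d=load('w3b'); s=monitor.sense(); p=s['position']; V=d['view']; print('cam',-V[:3,:3].T@V[:3,3])
for dz in (0,.01,.02,.03,.04,.05): print(dz,proj(d,[p+[0,0,dz]]).round(1).tolist())
env.release()
u=np.array([np.cos(np.radians(-17.1)),np.sin(np.radians(-17.1))]); n=np.array([-u[1],u[0]])
t=p[:2]-u*.05+n*.09
env.movel([*p[:2],.05],.25); env.movel([*t,.05],.3); env.close_gripper(40)
print('guard',env.movel([*t,-.03],.05,guard=5)); s=monitor.sense(); print(s['position'].round(4),s['contact_force'].round(1),s['clock'])
env.movel([*t,.06],.25)
```

```text
cam [ 0.61259232 -0.410777    0.1711204 ]
0 [[317.6, 238.8]]
0.01 [[317.5, 245.4]]
0.02 [[317.5, 252.9]]
0.03 [[317.5, 261.2]]
0.04 [[317.4, 270.5]]
0.05 [[317.3, 281.1]]
guard False
[ 0.521  -0.288  -0.0297] [-0.4  0.   0.2] 17.5583
```

No contact even at a reported z of -30 mm, so the arm sits physically higher than it reports. I'll keep feeling downward under guard to measure the offset.

Run:
```python
from h import *
p=monitor.sense()['position']; t=p[:2]
env.movel([*t,-.02],.25)
print('guard',env.movel([*t,-.09],.05,guard=5)); s=monitor.sense(); print(s['position'].round(4),s['contact_force'].round(1),s['clock'])
d=snap('wrist','w4'); d2=snap('side','s4')
c=cv2.resize(d2['frame'][170:320,330:530],None,fx=2,fy=2); a=np.hstack([cv2.imread('pics/w4.png')[100:400,120:520],c[:,:,::-1]]); cv2.imwrite('pics/c4.png',a)
env.movel([*t,.02],.25)
```

```text
guard True
[ 0.5213 -0.2882 -0.0338] [-2.3  1.5 10.1] 19.1
```

View pics/c4.png

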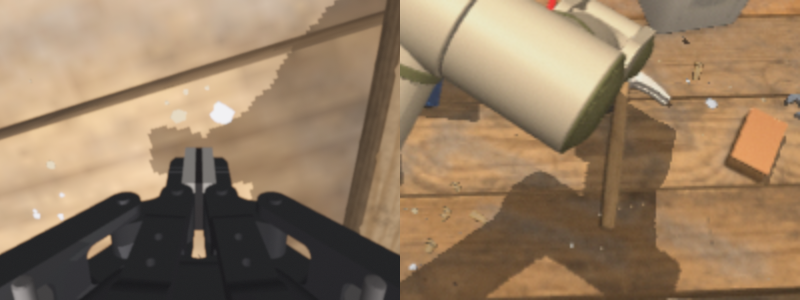

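The shut tips touched the bench at a reported z of -33 mm. The wrist view (tips at row 250 rather than 239) agrees that the real tips sit 33 mm behind the reported TCP. I'll apply that as a constant tool offset and grasp again.

```bash
cat >> h.py <<'E'
TO=-.033   # reported TCP lies 33 mm beyond the real tips
E
python3 - <<'E'
from h import *
g=np.array([.5422,-.3886]); q=down(np.radians(-17.1-90))
env.release(); env.reach([*g,.03],q)
env.movel([*g,TO-.001],.1,guard=12)
env.close_gripper(100); s=monitor.sense(); print(s['finger_gap'],s['gripper_force'],s['position'].round(4),s['contact_force'].round(1))
if s['finger_gap']<.1: raise SystemExit('missed')
env.movel([*g,.16],.2); s=monitor.sense(); print(s['contact_force'].round(2),s['finger_gap'])
t=binw(-.205,-.067); env.reach([*t,.16],down(BY))
env.movel([*t,.05],.2); snap('wrist','w5'); print(monitor.sense()['clock'])
E
```

```text
0.2300131503627698 99.81703493667283 [ 0.5424 -0.3888 -0.0334] [-1.3  1.7  6.1]
[-0.06 -0.28 -5.03] 0.2301282783428142
25.5667
```

View pics/w5.png

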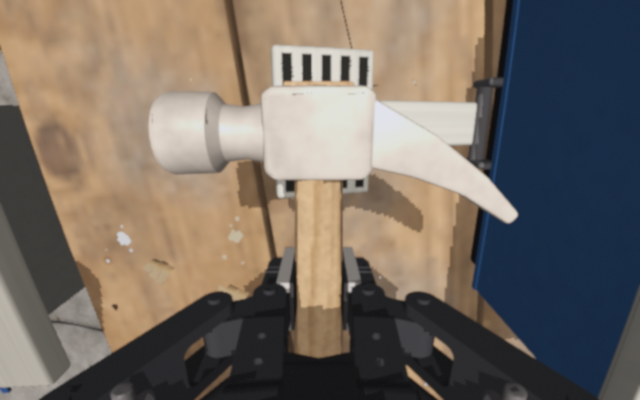

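The hammer is held (5 N), and its head (264..374, 85..182) is centred over the pad (273..372, 45..197). Lower it, release, back off, and take a wrist picture over the offcut.

Run:
```python
from h import *
t=binw(-.205,-.067)
env.movel([*t,TO+.020],.1); s=monitor.sense(); print(s['contact_force'].round(2),s['position'].round(4))
env.release(); env.movel([*t,.07],.15)
env.hold(.35); s=snap('side','s6')
env.movel([*t,.16],.3)
env.reach([.436,.25,.16],down(BY-.35)); d=snap('wrist','w6'); d2=snap('side','s6b'); print(monitor.sense()['clock'],monitor.sense()['joints'].round(2))
c=cv2.resize(d2['frame'][100:300,200:400],None,fx=2,fy=2); cv2.imwrite('pics/c6.png',np.hstack([cv2.imread('pics/w6.png')[:,100:500],c[:,:,::-1]]))
```

```text
[-1.84 -1.61 -2.29] [ 0.4358 -0.0098 -0.0124]
29.6667 [ 0.28  0.3   1.62 -0.    1.22  0.76]
```

View pics/c6.png

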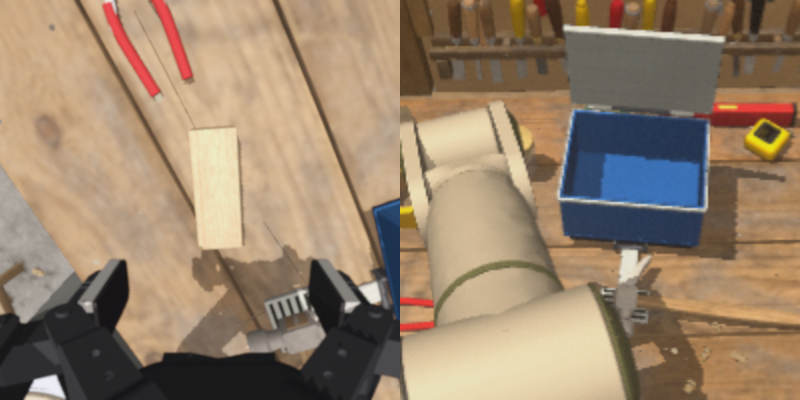

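The lid is up, held by the hammer alone. The offcut's top face in the full wrist image has corners (290,128), (337,126), (342,247), (298,248). Pick it and drop it in the bin.

Run:
```python
from h import *
d=load('w6'); P=plane(d,[(290,128),(337,126),(342,247),(298,248)],.045)[:,:2]
c=P.mean(0); u=(P[0]+P[1]-P[2]-P[3])/2; w=(P[1]+P[2]-P[0]-P[3])/2
print(c,np.linalg.norm(u),np.linalg.norm(w),np.degrees(np.arctan2(u[1],u[0])))
assert abs(np.linalg.norm(u)-.12)<.015 and abs(np.linalg.norm(w)-.045)<.012
q=down(np.arctan2(u[1],u[0])-np.pi/2)
env.movel([*c,.08],.25,frame=q); env.movel([*c,TO+.006],.12,guard=12)
env.close_gripper(60); s=monitor.sense(); print(s['finger_gap'],s['gripper_force'],s['position'].round(4))
if s['finger_gap']<.3: raise SystemExit('missed')
env.movel([*c,.20],.25); b=binw(-.008,0)
env.movel([*b,.20],.2,frame=down(BY)); print(monitor.sense()['contact_force'].round(2))
env.movel([*b,TO+.085],.15,guard=12); s=monitor.sense(); print(s['position'].round(3),s['contact_force'].round(2))
env.release(); env.hold(.2); env.movel([*b,.20],.25); snap('side','s7'); print(monitor.sense()['clock'])
```

```text
[0.43543008 0.25065607] 0.119892749070022 0.04399507512153289 65.903886573332
0.5192299664087583 61.74746632575989 [ 0.4358  0.2508 -0.0265]
[ 0.55  0.73 -1.69]
[0.64  0.033 0.053] [-0.44 -0.43 -1.66]
36.9417
```

The offcut gripped at 44 mm wide, weighed 1.7 N and was released in the bin. Check by colour that it's inside and the lid is still up, then fetch the hammer.

Run:
```python
from h import *
t=binw(-.205,-.067)
env.movel([*t,.16],.25,frame=down(BY))
d=snap('side','s8'); im=d['frame']; hsv=cv2.cvtColor(im,cv2.COLOR_RGB2HSV)
m=(hsv[...,0]>15)&(hsv[...,0]<32)&(hsv[...,1]>55)&(hsv[...,2]>120)
poly=proj(d,[[*binw(x,y),.15] for x,y in((-.085,-.11),(-.085,.11),(.085,.11),(.085,-.11))]).astype(np.int32)
M=cv2.fillPoly(np.zeros(m.shape,np.uint8),[poly],1)>0
px=np.argwhere(m&M)[:,::-1]; print(len(px), (plane(d,[px.mean(0)],.08)[0]-[*B,0]).round(3) if len(px) else '', 'blue',((hsv[...,0]>100)&(hsv[...,0]<125)&(hsv[...,1]>100)&M).sum(),M.sum())
w=snap('wrist','w8'); hw=cv2.cvtColor(w['frame'],cv2.COLOR_RGB2HSV)
print(proj(w,[[*t,.035],[*binw(-.205,-.13),.03],[*binw(-.205,0),.05]]).round(0).tolist())
for x,y in ((0,-.04),(0,-.067)):
    r=proj(w,[[*binw(-.205,y),.035]])[0]; row=hw[int(r[1]),int(r[0])-50:int(r[0])+50]; k=np.where((row[:,1]>105)&(row[:,2]>190))[0]-50; print(r.round(0),len(k),k.mean() if len(k) else None)
print(monitor.sense()['clock'])
```

```text
1716 [ 0.035 -0.043  0.08 ] blue 815 2936
[[317.0, 189.0], [317.0, 245.0], [317.0, 120.0]]
[317. 162.] 0 None
[317. 189.] 0 None
38.0417
```

Blue interior is visible, so the lid is still up. Grasp the hammer, confirmed by finger gap and weight, then carry it back to its old spot and lay it down.

Run:
```python
from h import *
t=binw(-.205,-.067)
env.movel([*t,.04],.2); print(env.movel([*t,TO+.013],.1,guard=10))
env.close_gripper(100); s=monitor.sense(); print(s['finger_gap'],s['gripper_force'],s['contact_force'].round(1))
if s['finger_gap']<.1: raise SystemExit('missed')
env.movel([*t,.16],.15); s=monitor.sense(); print(s['contact_force'].round(2))
g=np.array([.53,-.385]); env.reach([*g,.16],down(np.radians(-17.1-90)))
env.movel([*g,.0],.2); print(env.movel([*g,TO-.001],.06,guard=5)); s=monitor.sense(); print(s['position'].round(4),s['contact_force'].round(1))
env.release(); env.movel([*g,.16],.2); env.hold(.3)
w=snap('wrist','w9'); d=snap('side','s9'); print(monitor.sense()['clock'])
```

```text
False
0.23168486590065163 97.6102364147664 [-1.2 -0.7  2.7]
[ 0.05  0.92 -5.48]
True
[ 0.5295 -0.3846 -0.0335] [0.7 0.3 6. ]
46.6167
```

Run:
```python
from h import *
a=load('side0')['frame'].astype(int); b=load('s9')['frame'].astype(int); D=np.abs(a-b).max(2)
for n,(x0,x1,y0,y1) in dict(lid=(290,350,158,200),behind=(290,350,110,148),pedal=(300,325,238,256),offcut=(235,270,243,265),plier=(165,220,248,266),jar=(250,268,162,185),meas=(372,395,160,180)).items(): print(n,np.median(D[y0:y1,x0:x1]),(D[y0:y1,x0:x1]>40).mean().round(2))
w=load('w9'); hw=cv2.cvtColor(w['frame'],cv2.COLOR_RGB2HSV); m=((hw[...,1]<50)&(hw[...,2]>170)).astype(np.uint8)
n,_,st,ce=cv2.connectedComponentsWithStats(m)
for i in range(1,n):
    if st[i,4]>400: print(st[i],ce[i].round(0), plane(w,[ce[i]],.033)[0].round(3))
```

```text
lid 22.0 0.45
behind 3.0 0.07
pedal 57.0 0.68
offcut 47.0 0.67
plier 3.0 0.0
jar 3.0 0.0
meas 128.0 0.94
[ 254  104  146   54 3757] [317. 125.] [ 0.59  -0.403  0.033]
[  0 332  29  47 725] [ 13. 356.] [0.435 0.059 0.033]
[478 377  34  23 505] [494. 389.] [ 0.209 -0.525  0.033]
```

Run:
```python
from h import *
env.reach([.3,-.45,.25],down(np.radians(-107)))
a=load('side0')['frame'].astype(int); d=snap('side','s10'); b=d['frame'].astype(int); D=np.abs(a-b).max(2)
for n,(x0,x1,y0,y1) in dict(lid=(290,350,158,200),front=(285,350,208,220),behind=(290,350,110,148),pedal=(300,325,238,256),offcut=(235,270,243,265),plier=(165,220,248,266),jar=(250,268,162,185),meas=(372,395,160,180)).items(): print(n,np.median(D[y0:y1,x0:x1]),(D[y0:y1,x0:x1]>40).mean().round(2))
h=load('s8')['frame'][140:215,270:365]; cv2.imwrite('pics/s8c.png',h[:,:,::-1])
print(monitor.sense()['clock'])
```

```text
lid 3.0 0.25
front 4.0 0.28
behind 2.0 0.0
pedal 14.0 0.31
offcut 51.0 0.7
plier 3.0 0.0
jar 2.0 0.0
meas 140.0 1.0
47.6667
```

```bash
python3 -c "
from h import *
print(job.hand_in())"
```

```text
the job is handed in; nothing more can be done
None
```

I handed the job in at about 48 s: the offcut was released in the bin, the lid shut after the hammer was lifted off, and the hammer was laid back on the bench clear of the bin. The hand-in returned no verdict. My last checks were on pixel values only, with the arm hiding the tape measure, and I never saw the offcut in the bin directly.

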